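Fit the slicing disc on the cutter's splined shaft

ROBOT

A 6-joint arm with a two-finger parallel gripper is mounted at the origin on the work surface. World frame = base frame: x ahead of the robot, y to its left, z up, the work surface at z = 0. Lengths are in m, angles in rad, forces in N, time in s.
With the tool pointing down it reaches from about 0.35 to 0.975 m from the base axis. Payload 4.9 kg.
Tool frame: the origin (TCP) lies midway between the tips of the shut fingers; the grasp point (between the pads) lies 19 mm behind it; x points along the fingers, y is the direction in which the jaws open and shut, and the axes are right-handed (so a half turn about x gives the same grasp; the last joint's range is limited). The gripper opens to 85 mm and grips with 20 to 120 N. Pads are 22 mm wide; open, the fingers measure 114 mm over their backs; the gripper's body (76 mm by 85 mm) begins 54 mm behind the grasp point. The pads swing forward as they close: fully open they stand 13 mm farther back than shut.
Start: joints at [1.072, 0.053, 1.613, -0, 1.476, -0.119], TCP at [0.232, 0.58, 0.231] pointing down, gripper open.
Joint ranges: [-3.01, 3.01], [-1.01, 2.22], [0.06, 2.58], [-1.02, 4.17], [0.09, 2.62], [-3.14, 3.14]. Speed limits (rad/s): [2.57, 2.57, 3.14, 3.14, 3.14, 3.14].

INTERFACE

Orientations are given as a rotation vector (axis times angle).
In Python, from station import ctrl gives the robot as it stands.
- The arm moves only by the shell command python3 -m handwheel 'ROWS' [FORCE]. ROWS is JSON, a list of rows, each a list of 3 entries, a list of its own where there are three numbers: the finger opening in m, from 0 to 0.0854, then the shift along the tool's x, y, z in m, then the turn, a rotation vector about the tool's x, y, z in degrees. In form: [[claw, [dx, dy, dz], [ax, ay, az]], ...]. A call has 1 to 10 rows; each row shifts and turns the commanded pose from where the row before left it, along the tool's axes as they then stand; what a row does not reach is not made up. A row lasts 1/12 s, in which the tool goes at most 41.7 mm and 7.16 degrees, less where a joint would pass 70% of its speed; a pose out of reach is approached as far as the arm can. A call with a gripper value outside its range is refused whole. The fingers move at their own pace and stop on an object; FORCE is the grip in N (left out, the last holds). Time passes only in rows, so rows that do not move let the fingers close. It gives the time, the measured TCP pose, the force and the opening at its end, in the units of the state.
- ctrl.get_obs(): the state, without advancing time (a new reading comes with each control period).
- ctrl.get_image(name): name is "side" or "top" or "wrist"; returns the picture (480x640x3 uint8, red, green, blue); there is no depth.
- ctrl.camera_params(name): a dict with "vertical_fov" (degrees; the focal length in pixels is half the picture's height over the tangent of half this angle, whatever the lens; pixels are square), "cx", "cy" (the principal point, pixels), "rvec" (rotation vector, rad) and "tvec" (3), from world to camera coordinates, as OpenCV has them; the wrist camera has in their place "T_tool_cam" (4x4, takes a point from camera to tool coordinates, whose origin is the TCP and whose axes are the tool frame's). Camera axes: x right, y down, z forward; pixel columns grow to the right and rows downward; lengths in m; the calibration is good to about 2 mm. A picture is of the moment at which its call begins: read the wrist's pose just before it. camera_params takes no time and is no camera call.
- ctrl.finish_job(): hands the job in, once; it reports no verdict.
Trained networks look in the newest picture that a camera, given by its name, has taken for a name from the list of things; names that differ only in an ending like _2 or _b are one class to them, and where a whole thing is asked for, a point or a joint stands for the part that bears it (a point fixed in the world has none). Each returns a list of dicts, best first, with "score" (0 to 1); they miss things now and then, are a little off and sometimes report something else, mostly with a low value. They report only what shows in the picture. A call takes as long as a camera call.
- ctrl.look_for(thing, camera): "box" ([centre column, centre row, width, height] in pixels, round what is visible of it).
- ctrl.silhouettes(thing, camera): "mask" (480x640 bool, what is visible of it) and "box" ([centre column, centre row, width, height] in pixels, round what is visible of it).
- ctrl.tip_of(thing, camera): "centre" ([row, column] in pixels: a listed point, or the origin of a listed thing).
The state is a dict: "t": time; "q": joint angles; "dq": joint speeds; "effort": joint torques, N m; "tool_pos": TCP position; "tool_rot": TCP orientation; "contact_force": force on the tool from outside, world axes, zero at the start; "wrist_torque": the same for the moment, N m; "opening": finger opening in m.
Only numpy, scipy, OpenCV 4.12 (cv2) and the standard library are available. Lean on these libraries where they do the work, as an engineer would, in place of code of your own. Each camera call takes 0.05 s, during which the arm holds its last target.

TASK

Fit the slicing disc, the one with the square hub, the right way up on the vegetable cutter's upright splined shaft: rock it to and fro under light pressure, always less than 80 N, knocks included, until the teeth mesh, and push it fully home on the shoulder. Then let go of it and push the flat silver button on the deck right in, so that the machine knows the disc is fitted, and let the button spring back. Leave the disc with the round hub, the tools and the potato where they are.

Things in the scene. Friction and masses are not known exactly. Their poses are not given: they have to be found in the camera images.
- disc_center (a point): Centre (on the axis, 25 mm above the underside) of the slicing disc to fit, lying hub up on the table: steel plate 120 mm across, 4 mm thick, two small raised blades, and a white square hub 46 mm across the flats, its top 50 mm above the plate's underside. x, y are square to the hub's flats, z up along the bore. Take the hub by two opposite flats, above the plate. About 0.4 kg.
- shaft_seat (a point): Centre of the shoulder (48 mm across, 80 mm above the table) of the cutter's upright shaft; the disc's underside rests on it when fully home, disc_center then 25 mm above this point. From it up to 22 mm the shaft has five straight flat-topped teeth 72 degrees apart, 6.6 mm wide, 32 mm across the tips, on a 22 mm core. Axes are the machine's, not the teeth's.
- shaft_tip (a point): Top of the same shaft, 36 mm above the shoulder. Above the teeth the plain 22 mm core goes on 4 mm, then a 10 mm tall cone tapers to 10 mm. In the bore the core has 1 mm of room all round, the teeth about 1 mm (4.5 degrees) of play each way. The angle at which the teeth stand differs every time and is not measured. A brake holds the shaft; it slips at 0.5 N m.
- button_top (a point): Centre of the top face of the flat silver push button, 32 mm across, in a black collar on the deck; it is pressed straight down, 6 mm of travel, about 5 N fully down, and springs back.
- button (a joint): Travel of the silver push button: 0 out, 0.006 m fully pressed.
- machine: The cutter: a stainless deck 260 (x) by 380 (y) mm, 60 mm high, origin mid-underside on the table. In its axes the shaft stands at (+20, -100) mm, the silver button at (-85, 0), a mushroom emergency stop (top 92 mm above the table) at (+95, +45), a small lamp at (+20, +55); the cutting head, up to 150 mm above the table, covers y +85 to +185.
- ejector_center (a point): Centre, half-way up (25 mm), of the other loose disc, which is left alone: same 120 mm plate, a round solid hub 36 mm across, 50 mm high, and three upright vanes. It lies on the table; which of the two discs lies nearer the machine varies.
- slicing_disc: The same slicing disc; origin in the middle of its underside, axes as disc_center. Its bore runs right through plate and hub: 35 mm across, with five straight teeth 72 degrees apart (one on +x), 6.5 mm wide, reaching in to a diameter of 24 mm over the whole height.
- wrench: A loose open-ended wrench on the table, left alone; origin under its middle.
- screwdriver: A loose screwdriver on the table, left alone; origin under its middle.
- potato: A loose potato, about 64 mm across and 48 mm high, left alone; origin in the middle of its underside.

How it is judged:
On the way, in this order (a step that is already met when the one before it is completed fails the run):
1. the slicing disc is fully home on the splined shaft (horizontal distance between disc_center and shaft_seat below 0.004 m and z of disc_center in the frame of shaft_seat between 0.02 and 0.028 m and angle between disc_center's own z axis and vertical below 0.07 rad), for 0.3 s.
2. the silver button is pushed right in, with the disc still home (all of step 1 and value of joint button above 0.0045 m), for 0.05 s.
At the end, for the whole second after the job is handed in: The slicing disc sits at rest on the shaft, its axis within 4 mm of the shaft's, its underside within 3 mm of the shoulder, upright within 4 degrees, released, and the silver button has sprung back out (all of step 1 and linear speed of slicing_disc below 0.02 m/s and value of joint button below 0.002 m and contact force between the fingers and slicing_disc below 0.1 N); the robot touches nothing.
It fails at once if the disc is pressed on the machine or its shaft with more than 80 N (contact force between slicing_disc and machine above 80 N).
It fails at once if another loose thing is moved by more than 40 mm (distance of any of ejector_center, wrench, screwdriver, potato from where it was at the start of the episode above 0.04 m).
It also fails if it takes over 67 s, if anything falls off the work surface, if the arm or the gripper's body presses on something with over 40 N, if the wrist force passes 120 N, or if a joint passes its speed limit or range.

## Working session

There is one attempt and no reset: what is moved stays moved. The work goes in short steps, Python scripts to look and compute and a shell command to move; the robot and the scene stay as the last step left them, time stands still between calls to the robot, and variables do not carry over. Pictures are saved under pics/ and viewed, and the job is handed in when it is done.

```bash
ls; mkdir -p pics
python3 - <<'E'
from station import ctrl
import cv2
o=ctrl.get_obs();print(o)
for n in ["side","top","wrist"]:
    im=ctrl.get_image(n); cv2.imwrite(f"pics/{n}0.png",im[:,:,::-1]); print(n,ctrl.camera_params(n))
    for t in ["disc_center","ejector_center","shaft_seat","shaft_tip","button_top","machine","slicing_disc"]:
        print(t,[(round(d["score"],2),[round(float(x),1) for x in d["centre"]]) for d in ctrl.tip_of(t,n)][:3])
E
```

```text
pics
{'t': 0.0, 'q': array([ 1.07198574e+00,  5.33829123e-02,  1.61430314e+00, -1.38474095e-05,
        1.47599393e+00, -1.19037877e-01]), 'dq': array([-0.00014072, -0.00175087,  0.00150459,  0.00056988, -0.00120767,
        0.00094798]), 'effort': array([-1.52762163e-04, -3.93721139e+01, -3.70157576e+01, -2.68823460e-04,
        7.52030290e-03, -1.92113657e-05]), 'tool_pos': array([0.23141699, 0.5799044 , 0.2300414 ]), 'tool_rot': array([ 0.29639974,  1.55080619, -0.29954563]), 'contact_force': array([-0.19687205,  0.86662027,  0.13265499]), 'wrist_torque': array([ 0.0475893 , -0.01079812,  0.02663494]), 'opening': 0.08535846471166506}
side {'vertical_fov': 44.04991820234815, 'cx': 318.57505705000983, 'cy': 244.93991313484764, 'rvec': array([ 0.13062682, -2.77607894,  1.40249195]), 'tvec': array([0.5441794 , 0.15046964, 1.14828053])}
disc_center [(0.66, [201.7, 324.5])]
ejector_center []
shaft_seat [(0.73, [282.6, 276.7])]
shaft_tip [(0.69, [264.6, 274.7])]
button_top [(0.82, [317.6, 337.4])]
machine [(0.97, [347.6, 289.0]), (0.28, [263.8, 274.7])]
slicing_disc [(0.86, [213.3, 325.4
[... 407 characters left out ...]
5, [193.0, 244.5])]
button_top [(0.56, [252.5, 204.9])]
machine [(0.89, [217.5, 214.5])]
slicing_disc [(0.68, [225.6, 422.6]), (0.6, [273.1, 343.9])]
wrist {'vertical_fov': 69.82190861621785, 'cx': 319.78873325969835, 'cy': 240.80167520032867, 'T_tool_cam': array([[-5.93897523e-04, -3.17307457e-01,  9.48322532e-01,
        -1.42643292e-01],
       [ 9.99999719e-01, -6.21764917e-04,  4.18219222e-04,
        -2.21879325e-05],
       [ 4.56929603e-04,  9.48322514e-01,  3.17307737e-01,
        -8.08703180e-02],
       [ 0.00000000e+00,  0.00000000e+00,  0.00000000e+00,
         1.00000000e+00]])}
disc_center []
ejector_center []
shaft_seat []
shaft_tip []
button_top []
machine []
slicing_disc []
```

View pics/top0.png

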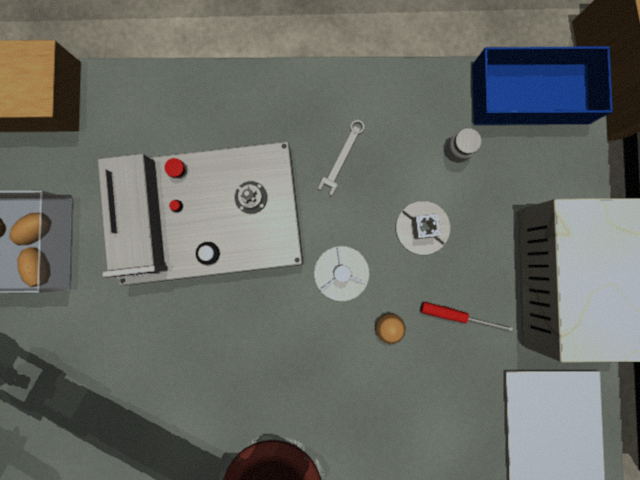

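View pics/side0.png

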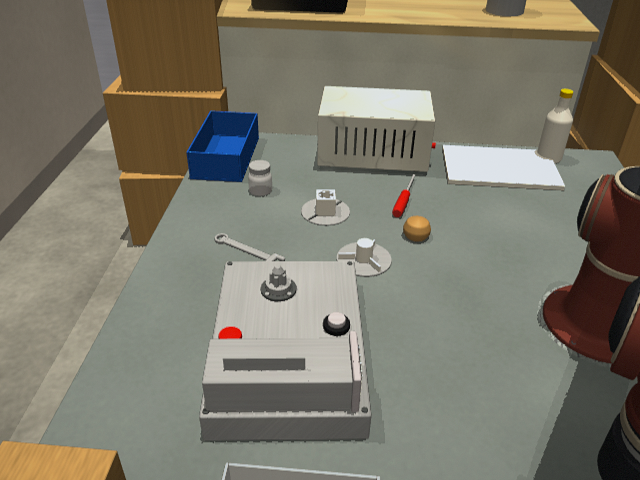

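View pics/wrist0.png

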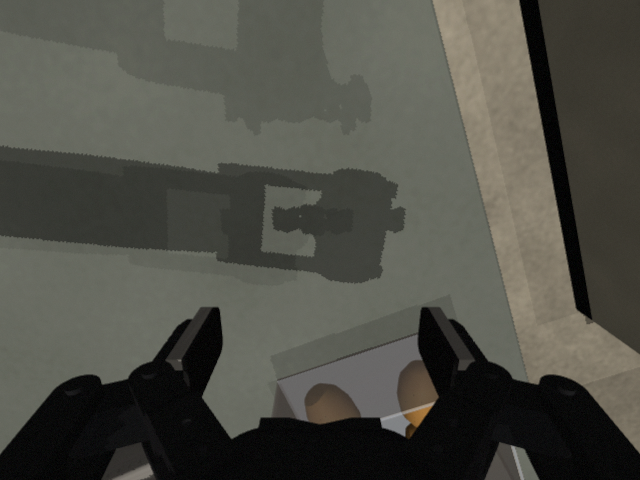

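```bash
cat > h.py <<'E'
import numpy as np, cv2
from scipy.spatial.transform import Rotation as R
from station import ctrl
def cam(n,obs=None):
    p=ctrl.camera_params(n); f=240/np.tan(np.radians(p["vertical_fov"])/2)
    K=np.array([[f,0,p["cx"]],[0,f,p["cy"]],[0,0,1]])
    if n=="wrist":
        o=obs or ctrl.get_obs(); T=np.eye(4);T[:3,:3]=R.from_rotvec(o["tool_rot"]).as_matrix();T[:3,3]=o["tool_pos"]
        W=np.linalg.inv(T@p["T_tool_cam"]); return K,W[:3,:3],W[:3,3]
    return K,R.from_rotvec(p["rvec"]).as_matrix(),np.array(p["tvec"])
def ray(c,u,v):
    K,Rm,t=c; d=Rm.T@np.linalg.inv(K)@np.array([u,v,1.]); return -Rm.T@t,d
def onz(c,u,v,z):
    o,d=ray(c,u,v); return o+d*(z-o[2])/d[2]
def proj(c,P):
    K,Rm,t=c; q=K@(Rm@np.asarray(P,float)+t); return q[:2]/q[2]
def tri(obs):
    A=np.zeros((3,3));b=np.zeros(3)
    for c,u,v in obs:
        o,d=ray(c,u,v); d/=np.linalg.norm(d); M=np.eye(3)-np.outer(d,d);A+=M;b+=M@o
    return np.linalg.solve(A,b)
def tool():
    o=ctrl.get_obs(); return o["tool_pos"],R.from_rotvec(o["tool_rot"]).as_matrix()
E
python3 - <<'E'
from h import *
np.set_printoptions(precision=4,suppress=True)
t=cam("top");s=cam("side")
print("top cam pos",-t[1].T@t[2],"side",-s[1].T@s[2])
for n,z,a,b in [("disc",.025,(225.3,426.7),(201.7,324.5)),("seat",.08,(195.9,250),(282.6,276.7)),("tip",.116,(193,244.5),(264.6,274.7)),("button",.07,(252.5,204.9),(317.6,337.4))]:
    print(n,"top",onz(t,a[1],a[0],z),"side",onz(s,b[1],b[0],z),"tri",tri([(t,a[1],a[0]),(s,b[1],b[0])]))
print("ej",onz(t,343.7,271.6,.025),"potato",onz(t,390,328,.024),"sd",onz(t,468,318,.01))
# machine corners (deck top, z .06)
for u,v in [(283,146),(297,260),(123,280)]: print("screw",onz(t,u,v,.06))
p,r=tool();print(p,r)
E
```

```text
top cam pos [ 0.4791 -0.1078  0.98  ] side [0.4787 0.88   0.7961]
disc top [ 0.562  -0.3351  0.025 ] side [ 0.5621 -0.3397  0.025 ] tri [ 0.5617 -0.3343  0.0284]
seat top [0.6194 0.0364 0.08  ] side [0.6225 0.0387 0.08  ] tri [0.6213 0.0367 0.0781]
tip top [0.6196 0.0414 0.116 ] side [0.6264 0.0304 0.116 ] tri [0.6215 0.0403 0.1235]
button top [0.5052 0.1296 0.07  ] side [0.504  0.1111 0.07  ] tri [0.5041 0.1259 0.084 ]
ej [ 0.4638 -0.1556  0.025 ] potato [ 0.3437 -0.2529  0.024 ] sd [ 0.362  -0.4237  0.01  ]
screw [ 0.7275 -0.0292  0.06  ]
screw [ 0.4888 -0.0578  0.06  ]
screw [0.45   0.2999 0.06  ]
[0.2317 0.5805 0.2313] [[ 0.      0.3708  0.9287]
 [ 0.      0.9287 -0.3708]
 [-1.      0.0001  0.    ]]
```

Run:
```python
import cv2
t=cv2.imread("pics/top0.png");s=cv2.imread("pics/side0.png")
a=cv2.resize(t[190:260,390:470],None,fx=5,fy=5,interpolation=2)[:,:400]
b=cv2.resize(t[160:230,210:290],None,fx=5,fy=5,interpolation=2)[:,:400]
cv2.imwrite("pics/crop0.png",cv2.hconcat([a,b]))
```

```text
(no output)
```

View pics/crop0.png

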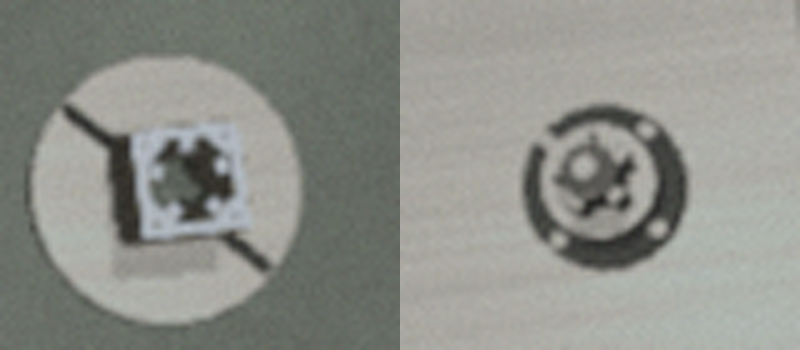

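Run:
```python
from h import *
np.set_printoptions(precision=4,suppress=True)
t=cam("top")
c=[(133,130),(240,122),(250,228),(143,242)]
P=np.array([onz(t,390+u/5,190+v/5,.05)[:2] for u,v in c]);print(P,P.mean(0))
for i in range(4):
    d=P[(i+1)%4]-P[i];print(np.hypot(*d),np.degrees(np.arctan2(d[1],d[0])))
p,r=tool(); print(r.T@(np.array([.562,-.335,.2])-p))
```

```text
[[ 0.5795 -0.3084]
 [ 0.5826 -0.3534]
 [ 0.538  -0.3566]
 [ 0.5324 -0.3117]] [ 0.5581 -0.3325]
0.04509136436071741 -86.06259598664292
0.044714932445181724 -175.90906432284157
0.04525013408488781 97.09402317326527
0.04720650392267638 3.973458781647575
[ 0.0313 -0.7278  0.6462]
```

```bash
A='[0.0854,[0,-0.028,0.0248],[0,0,0]]'; python3 -m handwheel '[[0.0854,[0,-0.028,0.0248],[0,0,0]],[0.0854,[0,-0.028,0.0248],[0,0,0]],[0.0854,[0,-0.028,0.0248],[0,0,0]],[0.0854,[0,-0.028,0.0248],[0,0,0]],[0.0854,[0,-0.028,0.0248],[0,0,0]],[0.0854,[0,-0.028,0.0248],[0,0,0]],[0.0854,[0,-0.028,0.0248],[0,0,0]],[0.0854,[0,-0.028,0.0248],[0,0,0]],[0.0854,[0,-0.028,0.0248],[0,0,0]],[0.0854,[0,-0.028,0.0248],[0,0,0]]]' 60
```

```text
t: 2.03
tool_pos: [0.3584, 0.2269, 0.2316]
tool_rot: [0.298, 1.549, -0.297]
contact_force: [0.8, 0.6, -0.7]
opening: 0.0855
```

```bash
python3 -m handwheel '[[0.0854,[0,-0.028,0.0248],[0,0,0]],[0.0854,[0,-0.028,0.0248],[0,0,0]],[0.0854,[0,-0.028,0.0248],[0,0,0]],[0.0854,[0,-0.028,0.0248],[0,0,0]],[0.0854,[0,-0.028,0.0248],[0,0,0]],[0.0854,[0,-0.028,0.0248],[0,0,0]],[0.0854,[0,-0.028,0.0248],[0,0,0]],[0.0854,[0,-0.028,0.0248],[0,0,0]],[0.0854,[0,-0.028,0.0248],[0,0,0]],[0.0854,[0,-0.028,0.0248],[0,0,0]]]'; python3 -m handwheel '[[0.0854,[0,-0.028,0.0248],[0,0,0]],[0.0854,[0,-0.028,0.0248],[0,0,0]],[0.0854,[0,-0.028,0.0248],[0,0,0]],[0.0854,[0,-0.028,0.0248],[0,0,0]],[0.0854,[0,-0.028,0.0248],[0,0,0]],[0.0854,[0,-0.028,0.0248],[0,0,0]],[0.0854,[0,0,0],[7,0,0]],[0.0854,[0,0,0],[7,0,0]],[0.0854,[0,0,0],[7,0,0]],[0.0854,[0,0,0],[7,0,0]]]'; python3 -m handwheel '[[0.0854,[0.007,0,0],[7,0,0]],[0.0854,[0.007,0,0],[7,0,0]],[0.0854,[0.007,0,0],[7,0,0]],[0.0854,[0.007,0,0],[7,0,0]],[0.0854,[0.007,0,0],[7,0,0]],[0.0854,[0,0,0],[0,0,0]],[0.0854,[0,0,0],[0,0,0]]]'
python3 - <<'E'
from h import *
np.set_printoptions(precision=4,suppress=True)
o=ctrl.get_obs(); c=cam("wrist",o); im=ctrl.get_image("wrist"); cv2.imwrite("pics/w1.png",im[:,:,::-1])
print(o["tool_pos"],R.from_rotvec(o["tool_rot"]).as_matrix(),o["q"])
for t,z in [("disc_center",.025),("slicing_disc",0)]:
  for d in ctrl.tip_of(t,"wrist")[:2]: v,u=d["centre"]; print(t,d["score"],u,v,onz(c,u,v,z))
E
```

```text
t: 2.87
tool_pos: [0.485, -0.1256, 0.2315]
tool_rot: [0.298, 1.549, -0.298]
contact_force: [-0.2, 1.3, 0.0]
opening: 0.0853
t: 3.7
tool_pos: [0.5606, -0.3352, 0.231]
tool_rot: [0.683, 1.461, -0.683]
contact_force: [-0.9, 0.1, 0.1]
opening: 0.0853
t: 4.28
tool_pos: [0.5604, -0.3346, 0.1958]
tool_rot: [1.139, 1.254, -1.14]
contact_force: [-0.2, -0.5, -1.6]
opening: 0.0855
[ 0.5604 -0.3346  0.1958] [[-0.0009  0.9955  0.0944]
 [ 0.0006  0.0944 -0.9955]
 [-1.     -0.0008 -0.0007]] [-0.6521  0.1405  1.5788 -0.      1.4234 -0.7466]
disc_center 0.44 323.3 209.9 [ 0.5636 -0.3272  0.025 ]
slicing_disc 0.55 321.3 209.7 [ 0.5623 -0.333   0.    ]
```

View pics/w1.png

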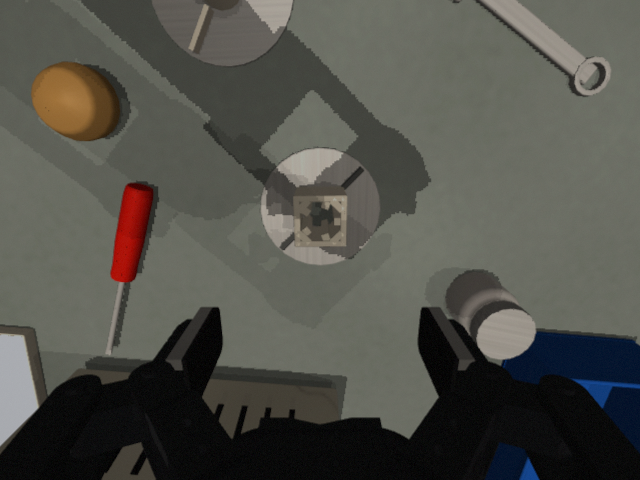

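Run:
```python
import cv2
t=cv2.imread("pics/w1.png")
cv2.imwrite("pics/w1c.png",cv2.resize(t[185:257,280:360],None,fx=8,fy=8,interpolation=cv2.INTER_CUBIC))
```

```text
(no output)
```

View pics/w1c.png

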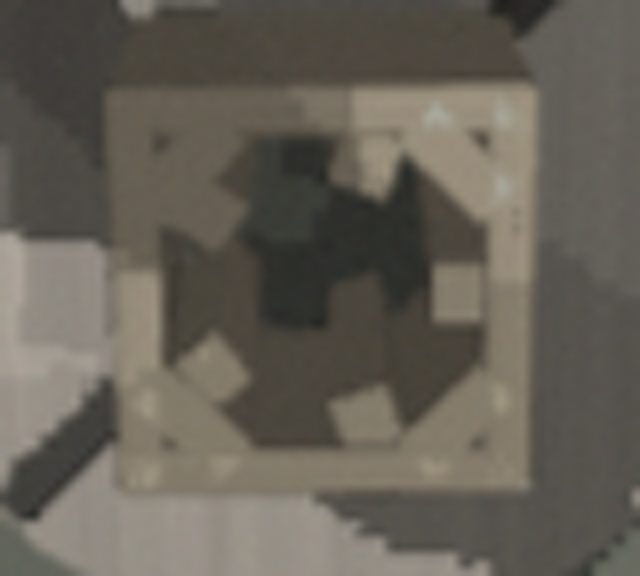

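Run:
```python
from h import *
np.set_printoptions(precision=4,suppress=True)
c=cam("wrist")
C=[(105,88),(538,88),(528,490),(120,488)]
P=np.array([onz(c,280+u/8-.45,185+v/8-.45,.05) for u,v in C]);print(P,P.mean(0))
for i in range(4):
    d=P[(i+1)%4]-P[i];print(np.hypot(*d[:2]),np.degrees(np.arctan2(d[1],d[0])))
p,r=tool(); T=P.mean(0);T[2]=.013; print(r.T@(T-p))
```

```text
[[ 0.5365 -0.3122  0.05  ]
 [ 0.5824 -0.3079  0.05  ]
 [ 0.5866 -0.353   0.05  ]
 [ 0.5412 -0.357   0.05  ]] [ 0.5617 -0.3325  0.05  ]
0.046057705078564194 5.308942552208982
0.04532029647105461 -84.65965333431099
0.04552838641261057 -174.999085834378
0.04507893963229686 96.01413813553224
[ 0.1841  0.0008 -0.0025]
```

```bash
python3 -m handwheel '[[0.0854,[0.03,0.0005,-0.0013],[0,0,0]],[0.0854,[0.035,0,-0.0012],[0,0,0]],[0.0854,[0.035,0,0],[0,0,0]],[0.0854,[0.035,0,0],[0,0,0]],[0.0854,[0.025,0,0],[0,0,0]],[0.0854,[0.012,0,0],[0,0,0]],[0.0854,[0.009,0,0],[0,0,0]],[0.0854,[0,0,0],[0,0,0]],[0.0854,[0,0,0],[0,0,0]]]' 60
python3 -m handwheel '[[0.03,[0,0,0],[0,0,0]],[0.03,[0,0,0],[0,0,0]],[0.03,[0,0,0],[0,0,0]],[0.03,[0,0,0],[0,0,0]],[0.03,[0,0,0],[0,0,0]],[0.03,[0,0,0],[0,0,0]],[0.03,[0,0,0],[0,0,0]],[0.03,[0,0,0],[0,0,0]]]' 90
```

```text
t: 5.18
tool_pos: [0.5619, -0.3329, 0.0169]
tool_rot: [1.141, 1.249, -1.141]
contact_force: [-0.4, 1.0, -0.5]
opening: 0.0856
t: 5.85
tool_pos: [0.562, -0.3331, 0.0173]
tool_rot: [1.141, 1.248, -1.141]
contact_force: [0.2, -0.9, 5.5]
opening: 0.0451
```

```bash
python3 -m handwheel '[[0.03,[-0.01,0,0],[0,0,0]],[0.03,[-0.02,0,0],[0,0,0]],[0.03,[-0.03,0,0],[0,0,0]],[0.03,[-0.04,0,0],[0,0,0]],[0.03,[-0.04,0,0],[0,0,0]],[0.03,[-0.03,0,0],[0,0,0]],[0.03,[-0.01,0,0],[0,0,0]]]' 
python3 -m handwheel '[[0.03,[0,0.004,-0.014],[0,0,0]],[0.03,[0,0.01,-0.035],[0,0,0]],[0.03,[0,0.01,-0.035],[0,0,0]],[0.03,[0,0.01,-0.035],[0,0,0]],[0.03,[0,0.01,-0.035],[0,0,0]],[0.03,[0,0.01,-0.035],[0,0,0]],[0.03,[0,0.01,-0.035],[0,0,0]],[0.03,[0,0.007,-0.02],[0,0,0]],[0.03,[0,0.003,-0.01],[0,0,0]],[0.03,[0,0,0],[0,0,0]]]'
python3 -m handwheel '[[0.03,[0,0,0],[0,0,0]],[0.03,[0,0,0],[0,0,0]]]'
python3 - <<'E'
from h import *
np.set_printoptions(precision=4,suppress=True)
o=ctrl.get_obs(); c=cam("wrist",o); im=ctrl.get_image("wrist"); cv2.imwrite("pics/w2.png",im[:,:,::-1])
print(o["tool_pos"],R.from_rotvec(o["tool_rot"]).as_matrix(),o["q"],o["contact_force"])
for t,z in [("shaft_seat",.08),("shaft_tip",.116),("button_top",.07)]:
  for d in ctrl.tip_of(t,"wrist")[:2]: v,u=d["centre"]; print(t,d["score"],u,v,onz(c,u,v,z))
E
```

```text
t: 6.43
tool_pos: [0.5627, -0.3334, 0.2016]
tool_rot: [1.141, 1.242, -1.139]
contact_force: [1.9, 0.0, -2.7]
opening: 0.0444
t: 7.27
tool_pos: [0.6099, -0.0693, 0.1917]
tool_rot: [1.138, 1.258, -1.142]
contact_force: [-0.1, 0.4, -4.6]
opening: 0.0448
t: 7.43
tool_pos: [0.6105, -0.0733, 0.1937]
tool_rot: [1.141, 1.253, -1.144]
contact_force: [0.3, 0.1, -3.5]
opening: 0.0448
[ 0.6105 -0.0733  0.1937] [[-0.0026  0.9959  0.0904]
 [-0.0001  0.0904 -0.9959]
 [-1.     -0.0026 -0.0002]] [-0.2401  0.0561  1.6727 -0.0007  1.4153 -0.3305] [ 0.3437  0.1124 -3.5156]
shaft_seat 0.58 352.4 84.9 [0.6234 0.0362 0.08  ]
shaft_tip 0.88 352.2 74.3 [0.6199 0.0378 0.116 ]
```

View pics/w2.png

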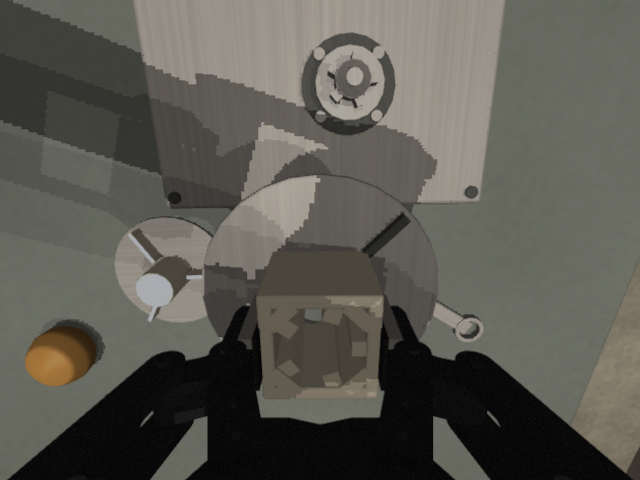

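Run:
```python
from h import *
c=cam("wrist"); im=cv2.imread("pics/w2.png")
outs=[]
for z in (.102,.08):
    # world->pix: 400px over 60mm ; right=tool +y approx world x, down = world -y
    S=400/.060; cx,cy=.6205,.037
    src=[];dst=[]
    for a,b in [(0,0),(400,0),(400,400),(0,400)]:
        P=[cx+(a-200)/S,cy-(b-200)/S,z]; src.append(proj(c,P)); dst.append((a,b))
    H=cv2.getPerspectiveTransform(np.float32(src),np.float32(dst))
    outs.append(cv2.warpPerspective(im,H,(400,400),flags=cv2.INTER_CUBIC))
cv2.imwrite("pics/w2c.png",cv2.hconcat(outs))
```

```text
(no output)
```

View pics/w2c.png

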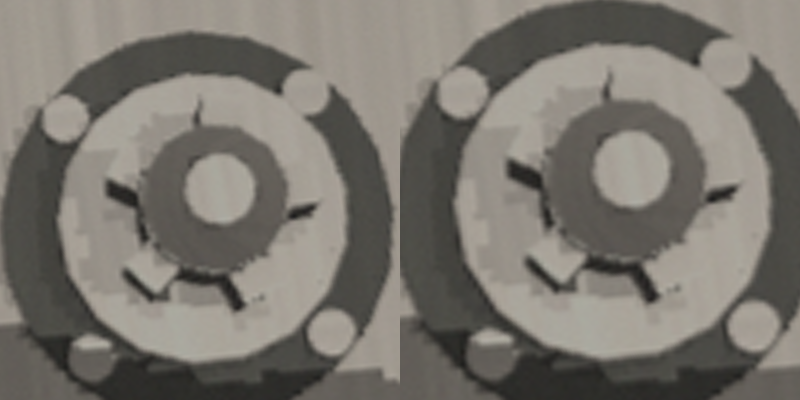

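```bash
cat > ov.py <<'E'
from h import *
def draw(path,c,cx,cy,phi,box,S,out,zt=.102,zb=.08,shift=(0,0)):
    im=cv2.imread(path); x0,y0,x1,y1=box
    big=cv2.resize(im[y0:y1,x0:x1],None,fx=S,fy=S,interpolation=cv2.INTER_CUBIC)
    def pl(P,col,cl=True):
        q=np.array([proj(c,p)+shift for p in P]); q=((q+.5-[x0,y0])*S-.5)
        cv2.polylines(big,[np.int32(np.round(q*8))],cl,col,1,cv2.LINE_AA,3)
    for k in range(5):
        a=np.radians(phi+72*k); e=np.array([np.cos(a),np.sin(a)]);n=np.array([-e[1],e[0]])
        ring=lambda z:[np.r_[np.array([cx,cy])+e*r+n*w,z] for r,w in [(.0105,-.0033),(.016,-.0033),(.016,.0033),(.0105,.0033)]]
        pl(ring(zt),(0,0,255)); pl(ring(zb),(255,0,0))
    for r,z,col in [(.005,zt+.014,(0,255,0)),(.011,zt+.004,(0,255,0)),(.024,.08,(0,255,255))]:
        pl([[cx+r*np.cos(t),cy+r*np.sin(t),z] for t in np.linspace(0,6.28,60)],col)
    cv2.imwrite(out,big)
E
python3 - <<'E'
from ov import *
c=cam("wrist")
draw("pics/w2.png",c,.622,.0367,10.4,(310,40,400,120),7,"pics/w2o.png")
E
```

```text
(no output)
```

View pics/w2o.png

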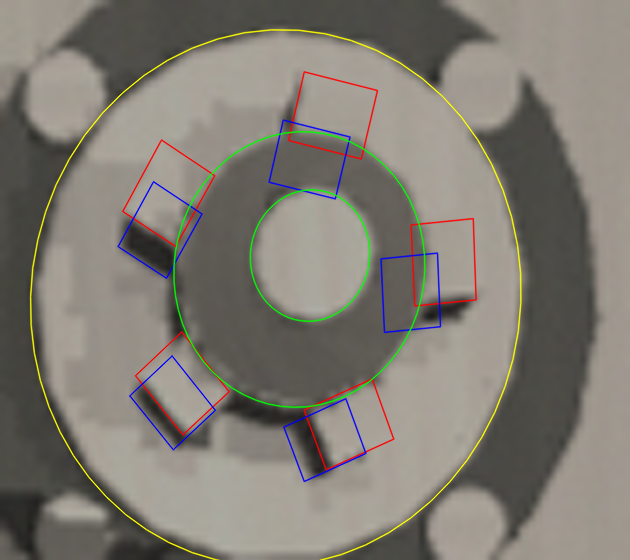

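Run:
```python
from ov import *
c=cam("wrist"); L=[]
for p in (8,12,16,20):
    draw("pics/w2.png",c,.622,.0365,p,(318,50,382,112),6,"/tmp/a.png"); L.append(cv2.imread("/tmp/a.png"))
a=cv2.vconcat([cv2.hconcat(L[:2]),cv2.hconcat(L[2:])]); cv2.imwrite("pics/w2p.png",cv2.resize(a,None,fx=.8,fy=.8,interpolation=3)); print(a.shape)
```

```text
(744, 768, 3)
```

View pics/w2p.png

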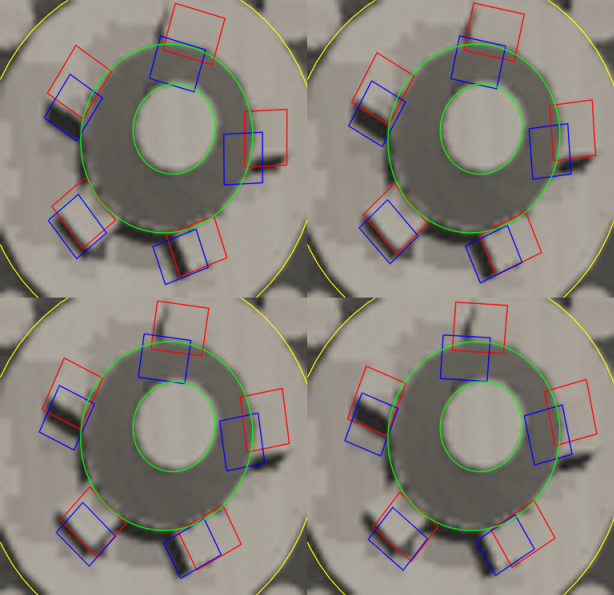

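Run:
```python
import cv2
t=cv2.imread("pics/w2.png")
cv2.imwrite("pics/w2h.png",cv2.resize(t[285:405,245:395],None,fx=5,fy=5,interpolation=cv2.INTER_CUBIC))
```

```text
(no output)
```

View pics/w2h.png

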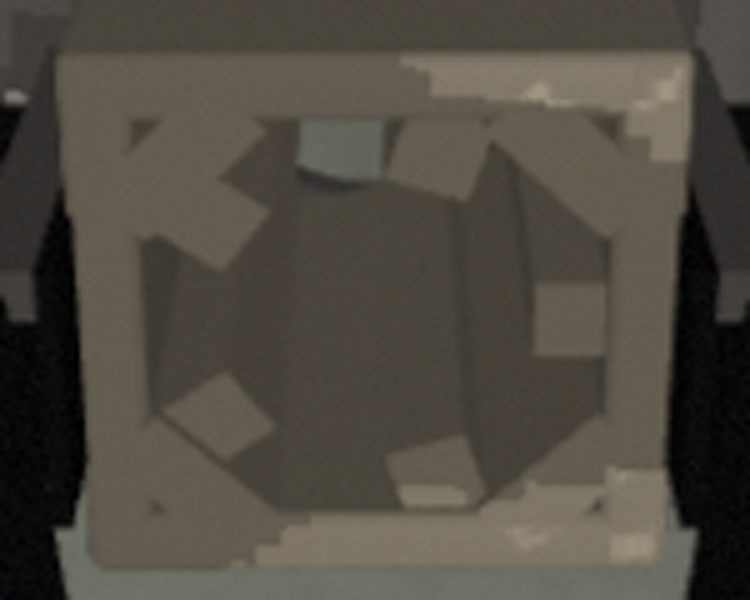

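Run:
```python
from h import *
np.set_printoptions(precision=4,suppress=True)
c=cam("wrist"); p,r=tool()
C=[(57,55),(690,52),(660,567),(92,567)]
for z in (.0327,.030,.035):
    P=np.array([onz(c,245+u/5-.4,285+v/5-.4,p[2]+z) for u,v in C]); Q=(P-p)@r
    print(z,Q[:,1:].tolist(),Q.mean(0))
m=Q.mean(0)
d=Q[1]-Q[0];print(np.degrees(np.arctan2(d[2],d[1])),np.degrees(np.arctan2(*(Q[2]-Q[3])[[2,1]])))
```

```text
0.0327 [[-0.02205656030698708, -0.023976130256240655], [0.023000389029504603, -0.02419329050189797], [0.023232066027400508, 0.021408770758421212], [-0.021959086660616096, 0.021388154172482906]] [-0.0327  0.0006 -0.0013]
0.03 [[-0.022614225196608696, -0.022569365532417736], [0.023549303234654602, -0.02279185913933449], [0.023786670118936204, 0.023930168927709595], [-0.022514357639843077, 0.023909046007380225]] [-0.03    0.0006  0.0006]
0.035 [[-0.021581512438050267, -0.025174485391349068], [0.02253279544733997, -0.025387102403340932], [0.02275962550498128, 0.01926091305865704], [-0.021486078048681988, 0.019240727794607417]] [-0.035   0.0006 -0.003 ]
-0.27614539812531436 0.026138817224660615
```

```bash
python3 -m handwheel '[[0.03,[0,0,0],[6,0,0]],[0.03,[0,0,0],[6,0,0]],[0.03,[0,0,0],[6,0,0]],[0.03,[0,0,0],[6,0,0]],[0.03,[0,0,0],[6,0,0]],[0.03,[0,0,0],[0,0,0]],[0.03,[0,0,0],[0,0,0]]]'
python3 - <<'E'
from h import *
np.set_printoptions(precision=4,suppress=True)
p,r=tool(); print(p,r, np.degrees(np.arctan2(r[1,1],r[0,1])))
off=np.array([0,.0005,-.0007])
print(r.T@(np.array([.622,.0365,p[2]])-p)-off)
E
```

```text
t: 8.22
tool_pos: [0.6114, -0.0731, 0.1954]
tool_rot: [1.519, 0.974, -1.519]
contact_force: [0.3, -0.3, -4.0]
opening: 0.045
[ 0.6114 -0.0731  0.1954] [[ 0.0002  0.9088 -0.4172]
 [-0.0001 -0.4172 -0.9088]
 [-1.      0.0003 -0.    ]] -24.66103908078341
[-0.     -0.0366 -0.1033]
```

```bash
python3 -m handwheel '[[0.03,[0,-0.0036,-0.0103],[0,0,0]],[0.03,[0,-0.0085,-0.024],[0,0,0]],[0.03,[0,-0.0085,-0.024],[0,0,0]],[0.03,[0,-0.0085,-0.024],[0,0,0]],[0.03,[0,-0.005,-0.014],[0,0,0]],[0.03,[0,-0.0025,-0.007],[0,0,0]],[0.03,[0,0,0],[0,0,0]],[0.03,[0,0,0],[0,0,0]],[0.03,[0,0,0],[0,0,0]]]'
python3 - <<'E'
from h import *
np.set_printoptions(precision=4,suppress=True)
p,r=tool(); print(p, np.degrees(np.arctan2(r[1,1],r[0,1])))
off=np.array([0,.0005,-.0007])
print(r.T@(np.array([.622,.0365,p[2]])-p)-off)
for n in ("side","wrist"): cv2.imwrite(f"pics/{n}3.png",ctrl.get_image(n)[:,:,::-1])
a=cv2.imread("pics/side3.png")[200:320,200:360]; cv2.imwrite("pics/side3c.png",cv2.resize(a,None,fx=4,fy=4,interpolation=2))
E
```

```text
t: 8.97
tool_pos: [0.6215, 0.0357, 0.1953]
tool_rot: [1.52, 0.972, -1.521]
contact_force: [-0.4, -0.7, -3.4]
opening: 0.0449
[0.6215 0.0357 0.1953] -24.79351807835499
[-0.     -0.0003 -0.0003]
```

View pics/side3c.png

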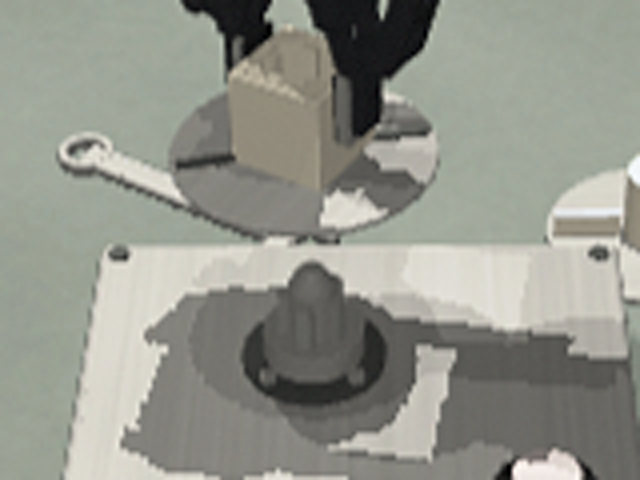

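View pics/wrist3.png

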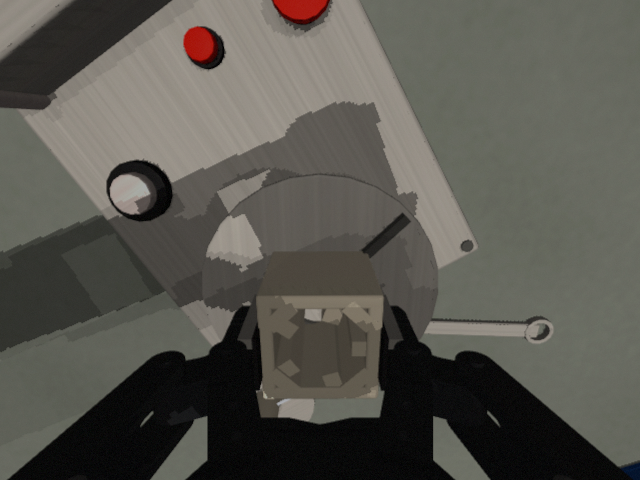

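```bash
python3 -m handwheel '[[0.03,[0.01,-0.0003,-0.0003],[0,0,0]],[0.03,[0.015,0,0],[0,0,0]],[0.03,[0.015,0,0],[0,0,0]],[0.03,[0.01,0,0],[0,0,0]],[0.03,[0.005,0,0],[0,0,0]],[0.03,[0.003,0,0],[0,0,0]],[0.03,[0.003,0,0],[0,0,0]],[0.03,[0.003,0,0],[0,0,0]],[0.03,[0.003,0,0],[0,0,0]],[0.03,[0.002,0,0],[0,0,0]]]'
python3 -m handwheel '[[0.03,[0.002,0,0],[0,0,0]],[0.03,[0.002,0,0],[0,0,0]],[0.03,[0.0015,0,0],[0,0,0]],[0.03,[0.001,0,0],[0,0,0]]]'
```

```text
t: 9.9
tool_pos: [0.6216, 0.037, 0.1266]
tool_rot: [1.52, 0.972, -1.519]
contact_force: [0.3, 1.2, -3.6]
opening: 0.0447
t: 10.23
tool_pos: [0.6211, 0.037, 0.1196]
tool_rot: [1.519, 0.973, -1.521]
contact_force: [-0.4, -0.8, -2.4]
opening: 0.0448
```

```bash
python3 -m handwheel '[[0.03,[0.001,0,0],[0,0,0]],[0.03,[0.001,0,0],[0,0,0]],[0.03,[0.001,0,0],[0,0,0]]]'
python3 -m handwheel '[[0.03,[0.0005,0,0],[0,0,0]],[0.03,[0.0005,0,0],[0,0,0]],[0.03,[0.0005,0,0],[0,0,0]],[0.03,[0.0005,0,0],[0,0,0]]]'
```

```text
t: 10.48
tool_pos: [0.6211, 0.037, 0.1167]
tool_rot: [1.519, 0.973, -1.521]
contact_force: [-2.0, -1.2, -2.8]
opening: 0.0451
t: 10.82
tool_pos: [0.6211, 0.037, 0.1148]
tool_rot: [1.52, 0.973, -1.521]
contact_force: [-3.7, -0.4, -3.0]
opening: 0.0447
```

```bash
python3 -m handwheel '[[0.03,[0.0015,0,0],[0,0,0]],[0.03,[0.0015,0,0],[0,0,0]],[0.03,[0.0015,0,0],[0,0,0]]]'
python3 -m handwheel '[[0.03,[0.0015,0,0],[0,0,0]],[0.03,[0.0015,0,0],[0,0,0]],[0.03,[0.0015,0,0],[0,0,0]]]'
python3 -c "
from station import ctrl;o=ctrl.get_obs();print(o['contact_force'],o['wrist_torque'])"
```

```text
t: 11.07
tool_pos: [0.6211, 0.037, 0.1101]
tool_rot: [1.52, 0.973, -1.52]
contact_force: [-4.4, -0.9, -2.0]
opening: 0.0449
t: 11.32
tool_pos: [0.6211, 0.037, 0.1056]
tool_rot: [1.52, 0.973, -1.521]
contact_force: [-4.2, -0.5, -1.1]
opening: 0.0448
[-4.16733185 -0.4679494  -1.10452676] [-2.32951151e-01  8.47483784e-01  4.86996416e-04]
```

```bash
python3 -m handwheel '[[0.03,[0.0015,-0.0004,0.0002],[0,0,0]],[0.03,[0.0015,0,0],[0,0,0]],[0.03,[0.0015,0,0],[0,0,0]],[0.03,[0.001,0,0],[0,0,0]],[0.03,[0.001,0,0],[0,0,0]]]'
python3 -m handwheel '[[0.03,[0.0005,0,0],[0,0,0]],[0.03,[0.0005,0,0],[0,0,0]],[0.03,[0.0005,0,0],[0,0,0]]]'
```

```text
t: 11.73
tool_pos: [0.621, 0.037, 0.0992]
tool_rot: [1.52, 0.973, -1.52]
contact_force: [-3.6, -1.0, -3.3]
opening: 0.0446
t: 11.98
tool_pos: [0.621, 0.037, 0.0979]
tool_rot: [1.52, 0.973, -1.52]
contact_force: [-2.7, -0.5, -2.7]
opening: 0.0449
```

Nearly at the shoulder; ease on.

```bash
python3 -m handwheel '[[0.03,[0.0004,0,0],[0,0,0]],[0.03,[0.0004,0,0],[0,0,0]]]'; python3 -m handwheel '[[0.03,[0.0004,0,0],[0,0,0]],[0.03,[0.0004,0,0],[0,0,0]]]'; python3 -m handwheel '[[0.03,[0.0003,0,0],[0,0,0]],[0.03,[0.0002,0,0],[0,0,0]]]'
```

```text
t: 12.15
tool_pos: [0.621, 0.037, 0.0973]
tool_rot: [1.52, 0.973, -1.52]
contact_force: [-3.0, -0.5, -0.0]
opening: 0.0445
t: 12.32
tool_pos: [0.621, 0.0371, 0.0973]
tool_rot: [1.52, 0.973, -1.52]
contact_force: [-6.8, -1.4, 5.4]
opening: 0.0446
t: 12.48
tool_pos: [0.6211, 0.0371, 0.0973]
tool_rot: [1.52, 0.973, -1.52]
contact_force: [-6.5, -1.0, 6.8]
opening: 0.045
```

```bash
python3 -m handwheel '[[0.03,[0,0,0],[0,0,0]],[0.03,[0,0,0],[0,0,0]],[0.03,[0,0,0],[0,0,0]],[0.05,[0,0,0],[0,0,0]],[0.06,[0,0,0],[0,0,0]],[0.07,[0,0,0],[0,0,0]],[0.0854,[0,0,0],[0,0,0]],[0.0854,[0,0,0],[0,0,0]],[0.0854,[0,0,0],[0,0,0]]]' 60
python3 -m handwheel '[[0.0854,[-0.01,0,0],[0,0,0]],[0.0854,[-0.03,0,0],[0,0,0]],[0.0854,[-0.04,0,0],[0,0,0]],[0.0854,[-0.03,0,0],[0,0,0]],[0.0854,[-0.01,0,0],[0,0,0]],[0.0854,[0,0,0],[0,0,0]]]'
python3 - <<'E'
from h import *
np.set_printoptions(precision=4,suppress=True)
o=ctrl.get_obs(); c=cam("wrist",o); p,r=tool(); print(p,r,o["contact_force"])
for n in ("wrist","side","top"): cv2.imwrite(f"pics/{n}4.png",ctrl.get_image(n)[:,:,::-1])
for n in ("wrist","side","top"):
  cc=c if n=="wrist" else cam(n)
  for t,z in [("disc_center",.105),("button_top",.07)]:
    for d in ctrl.tip_of(t,n)[:2]: v,u=d["centre"]; print(n,t,d["score"],u,v,onz(cc,u,v,z))
a=cv2.imread("pics/side4.png")[200:350,220:380]; b=cv2.imread("pics/wrist4.png")
cv2.imwrite("pics/c4.png",cv2.hconcat([cv2.resize(a,(400,375),interpolation=2),cv2.resize(b,(400,375))]))
E
```

```text
t: 13.23
tool_pos: [0.6211, 0.0371, 0.0958]
tool_rot: [1.52, 0.973, -1.519]
contact_force: [0.1, -0.5, -0.5]
opening: 0.0853
t: 13.73
tool_pos: [0.6233, 0.0369, 0.2213]
tool_rot: [1.525, 0.967, -1.512]
contact_force: [0.3, 0.1, -0.2]
opening: 0.0855
[0.6233 0.0369 0.2213] [[ 0.0091  0.908  -0.4188]
 [-0.0005 -0.4188 -0.9081]
 [-1.      0.0084 -0.0033]] [ 0.2678  0.1332 -0.2055]
wrist button_top 0.78 144.1 191.0 [0.5008 0.1258 0.07  ]
wrist button_top 0.35 319.2 228.2 [0.6228 0.0325 0.07  ]
side disc_center 0.95 278.6 266.4 [0.6207 0.0212 0.105 ]
top disc_center 0.75 249.1 190.9 [0.6255 0.0342 0.105 ]
```

View pics/c4.png

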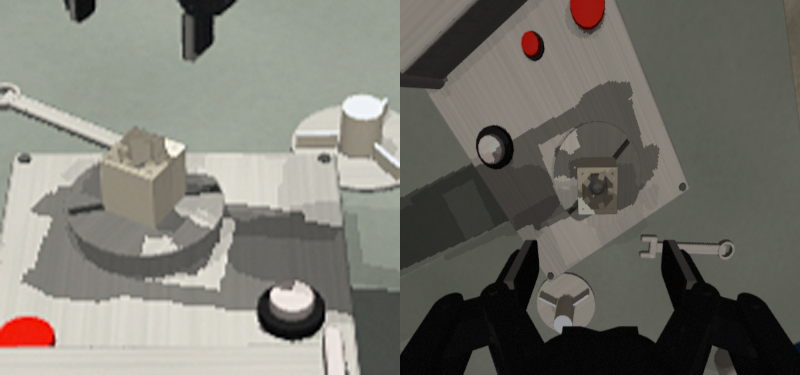

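View pics/top4.png

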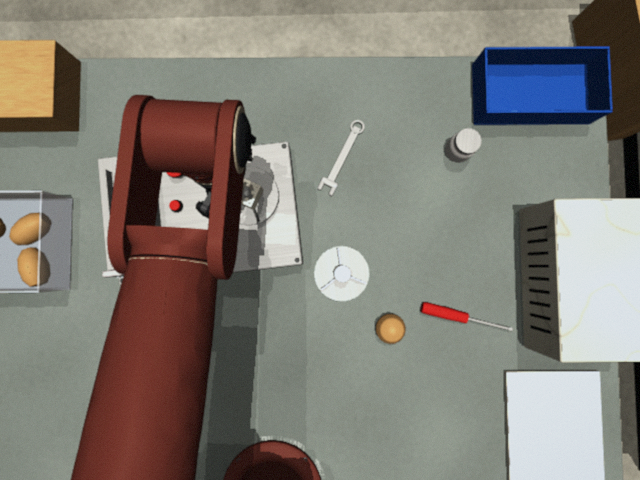

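Run:
```python
from h import *
def dr(n,c,box,S,phi):
    im=cv2.imread(f"pics/{n}4.png");x0,y0,x1,y1=box
    big=cv2.resize(im[y0:y1,x0:x1],None,fx=S,fy=S,interpolation=cv2.INTER_CUBIC)
    def pl(P,col):
        q=np.array([proj(c,p) for p in P]);q=(q+.5-[x0,y0])*S-.5
        cv2.polylines(big,[np.int32(q*8)],True,col,1,cv2.LINE_AA,3)
    X,Y=.6216,.0367
    pl([[X+.06*np.cos(t),Y+.06*np.sin(t),.084] for t in np.linspace(0,6.2,80)],(0,255,0))
    a=np.radians(phi);
    pl([[X+.0325*np.cos(a+np.pi/4+k*np.pi/2),Y+.0325*np.sin(a+np.pi/4+k*np.pi/2),.13] for k in range(4)],(0,0,255))
    return cv2.resize(big,(400,400))
cv2.imwrite("pics/o4.png",cv2.hconcat([dr("side",cam("side"),(230,220,330,320),4,-24.7),dr("wrist",cam("wrist"),(420-0,0,421,1),4,0) if 0 else dr("wrist",cam("wrist"),(410,140,560,290),4,-24.7) if 0 else dr("wrist",cam("wrist"),(240,130,400,290),4,-24.7)]))
```

```text
(no output)
```

View pics/o4.png

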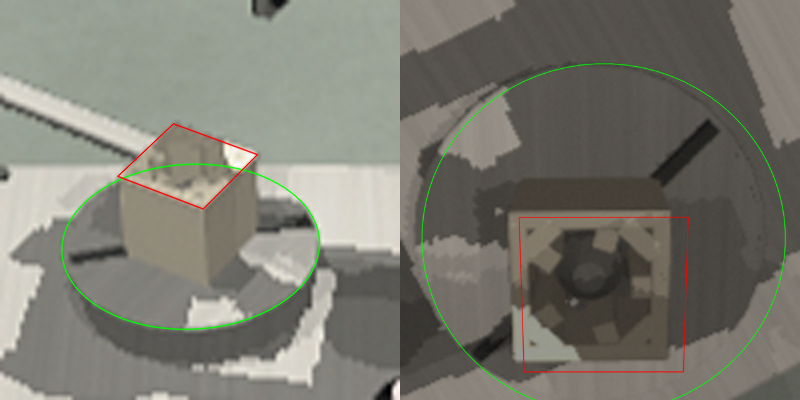

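```bash
python3 -m handwheel '[[0.05,[0,-0.014,-0.003],[0,0,0]],[0.03,[0,-0.026,-0.0053],[0,0,0]],[0.01,[0,-0.026,-0.0053],[0,0,0]],[0,[0,-0.026,-0.0053],[0,0,0]],[0,[0,-0.026,-0.0053],[0,0,0]],[0,[0,-0.0256,-0.0054],[0,0,0]],[0,[0,0,0],[-7,0,0]],[0,[0,0,0],[-7,0,0]],[0,[0,0,0],[-7,0,0]],[0,[0,0,0],[-7,0,0]]]'
python3 -m handwheel '[[0,[0,0,0],[-7,0,0]],[0,[0,0,0],[-7,0,0]],[0,[0,0,0],[-7,0,0]],[0,[0,0,0],[-7,0,0]],[0,[0,0,0],[-7,0,0]],[0,[0,0,0],[-7,0,0]],[0,[0,0,0],[0,0,0]],[0,[0,0,0],[0,0,0]],[0,[0,0,0],[0,0,0]],[0,[0,0,0],[0,0,0]]]'
python3 - <<'E'
from h import *
np.set_printoptions(precision=4,suppress=True)
o=ctrl.get_obs(); c=cam("wrist",o); p,r=tool(); print(p,r,o["contact_force"],o["dq"])
im=ctrl.get_image("wrist");cv2.imwrite("pics/w5.png",im[:,:,::-1])
for d in ctrl.tip_of("button_top","wrist")[:2]:
  v,u=d["centre"]; P=onz(c,u,v,.07); print(d["score"],u,v,P,r.T@(P-p))
side=ctrl.get_image("side")
E
```

```text
t: 15.02
tool_pos: [0.5025, 0.1242, 0.2154]
tool_rot: [1.162, 1.239, -1.163]
contact_force: [-0.0, -0.5, 0.4]
opening: 0.0002
t: 15.85
tool_pos: [0.5028, 0.124, 0.2156]
tool_rot: [0.612, 1.483, -0.612]
contact_force: [0.6, 0.1, 0.5]
opening: -0.0001
[0.5028 0.124  0.2156] [[-0.0002  0.7054  0.7089]
 [-0.      0.7089 -0.7054]
 [-1.     -0.0002 -0.0001]] [0.6369 0.0677 0.4506] [ 0.0013 -0.0029 -0.0022 -0.0009  0.0015 -0.0105]
0.65 322.4 230.5 [0.5089 0.1217 0.07  ] [0.1456 0.0027 0.0059]
```

View pics/w5.png

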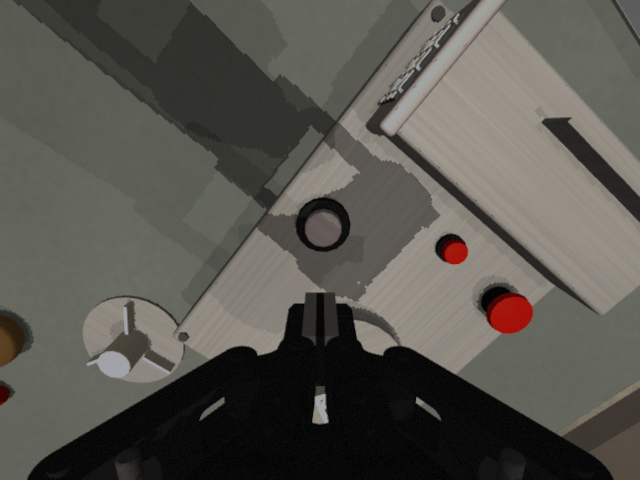

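```bash
python3 -m handwheel '[[0,[0.01,0.001,0.002],[0,0,0]],[0,[0.03,0.001,0.002],[0,0,0]],[0,[0.03,0,0],[0,0,0]],[0,[0.03,0,0],[0,0,0]],[0,[0.012,0,0],[0,0,0]],[0,[0.006,0,0],[0,0,0]],[0,[0.003,0,0],[0,0,0]],[0,[0,0,0],[0,0,0]]]'
python3 -m handwheel '[[0,[0.002,0,0],[0,0,0]],[0,[0.002,0,0],[0,0,0]],[0,[0.002,0,0],[0,0,0]],[0,[0.002,0,0],[0,0,0]]]'
python3 -m handwheel '[[0,[0.002,0,0],[0,0,0]],[0,[0.002,0,0],[0,0,0]],[0,[0.002,0,0],[0,0,0]]]'
```

```text
t: 16.67
tool_pos: [0.5077, 0.1227, 0.0953]
tool_rot: [0.611, 1.482, -0.61]
contact_force: [-0.5, -0.4, 0.6]
opening: -0.0003
t: 17.0
tool_pos: [0.5077, 0.1227, 0.0875]
tool_rot: [0.611, 1.482, -0.61]
contact_force: [0.1, 0.7, 0.0]
opening: 0.0001
t: 17.25
tool_pos: [0.5072, 0.1227, 0.0807]
tool_rot: [0.611, 1.483, -0.611]
contact_force: [0.0, 0.2, 2.4]
opening: 0.0001
```

```bash
python3 -m handwheel '[[0,[0.0015,0,0],[0,0,0]],[0,[0.0015,0,0],[0,0,0]]]';python3 -m handwheel '[[0,[0.001,0,0],[0,0,0]],[0,[0.001,0,0],[0,0,0]]]';python3 -m handwheel '[[0,[0.001,0,0],[0,0,0]],[0,[0.001,0,0],[0,0,0]]]'
```

```text
t: 17.42
tool_pos: [0.5072, 0.1227, 0.078]
tool_rot: [0.611, 1.483, -0.611]
contact_force: [-2.0, -0.9, 3.7]
opening: 0.0001
t: 17.58
tool_pos: [0.5072, 0.1227, 0.076]
tool_rot: [0.611, 1.483, -0.611]
contact_force: [-2.8, -0.7, 5.2]
opening: 0.0002
t: 17.75
tool_pos: [0.5073, 0.1227, 0.0757]
tool_rot: [0.61, 1.484, -0.611]
contact_force: [-9.3, -1.3, 19.7]
opening: 0.0
```

```bash
python3 -m handwheel '[[0,[0,0,0],[0,0,0]],[0,[0,0,0],[0,0,0]],[0,[0,0,0],[0,0,0]]]';python3 -m handwheel '[[0,[-0.005,0,0],[0,0,0]],[0,[-0.01,0,0],[0,0,0]],[0,[-0.03,0,0],[0,0,0]],[0,[-0.04,0,0],[0,0,0]],[0,[-0.04,0,0],[0,0,0]],[0,[-0.01,-0.02,0],[0,0,0]],[0,[0,-0.03,-0.03],[0,0,0]],[0,[0,-0.03,-0.03],[0,0,0]],[0,[0,0,0],[0,0,0]],[0,[0,0,0],[0,0,0]]]'
python3 - <<'E'
from h import *
ctrl.get_image("side"); im=ctrl.get_image("side"); cv2.imwrite("pics/side4.png",im[:,:,::-1]); cv2.imwrite("pics/side6c.png",cv2.resize(im[200:350,200:400,::-1],None,fx=4,fy=4,interpolation=2))
o=ctrl.get_obs();print(o["t"],o["contact_force"],o["tool_pos"],abs(o["dq"]).max())
im=ctrl.get_image("top"); cv2.imwrite("pics/top6.png",im[:,:,::-1])
E
```

```text
t: 18.0
tool_pos: [0.5073, 0.1227, 0.0759]
tool_rot: [0.61, 1.484, -0.611]
contact_force: [-6.1, -0.8, 15.2]
opening: -0.0001
t: 18.83
tool_pos: [0.4079, 0.1081, 0.2083]
tool_rot: [0.611, 1.482, -0.61]
contact_force: [0.4, -0.9, -0.2]
opening: -0.0002
18.9333 [ 0.32369811 -0.4436138   0.08733189] [0.41013328 0.10812392 0.20913049] 0.040604024649995074
```

View pics/side6c.png

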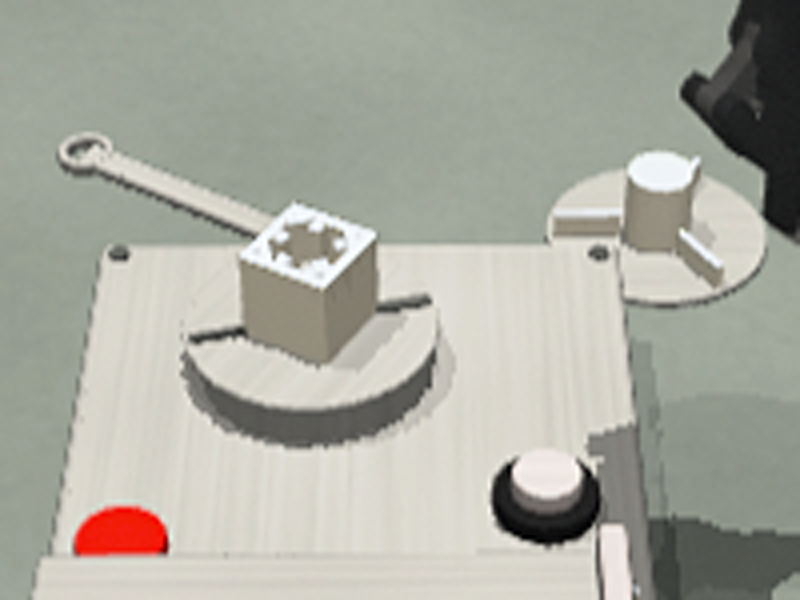

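View pics/top6.png

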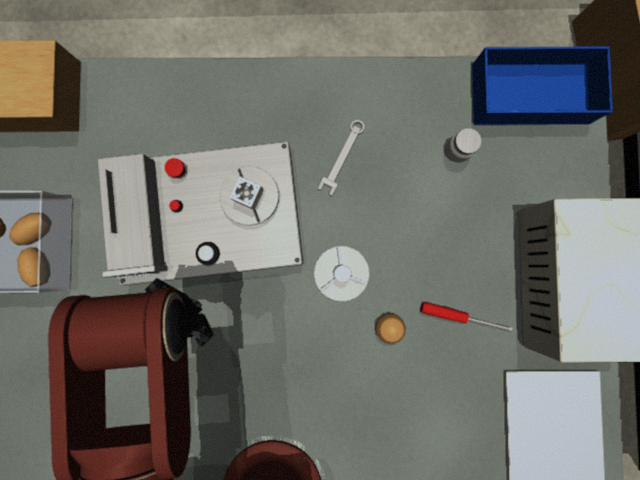

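```bash
python3 -m handwheel '[[0,[0,0,0],[0,0,0]],[0,[0,0,0],[0,0,0]],[0,[0,0,0],[0,0,0]]]'; python3 -c "
from station import ctrl;print(ctrl.finish_job())"
```

```text
t: 19.23
tool_pos: [0.4103, 0.1081, 0.2086]
tool_rot: [0.611, 1.484, -0.611]
contact_force: [0.9, 0.1, -0.3]
opening: -0.0002
the job is handed in; nothing more can be done
None
```

The slicing disc is fitted fully home on the splined shaft, hub up, and the silver button has been pushed right in and has sprung back. I handed the job in at about 19 s.

- **Meshing:** I estimated the angle of the shaft's teeth from the wrist picture (about 11 degrees) and turned the disc 30 degrees before lowering it. The teeth meshed first time, so I did not rock the disc.
- **Forces on the disc:** The force at the tool read under about 10 N at the end of each move on the way down and at the shoulder. I did not record it between readings.
- **Fully home:** The disc stopped with the tool at z = 0.0973 m, exactly 80 mm above where I had gripped it on the table, which is the shoulder's height. In the side picture taken after release, a model of the seated disc drawn over it matched.
- **Button:** It met the fingers at about z = 0.082 m and bottomed at 0.0757 m with about 20 N. The last side picture shows it back out.
- **Other things:** In the last top picture the other disc, the tools and the potato are where they were, and the arm is clear of everything.

Two checks disagreed with this:
- **Disc height:** The network's disc_center point in the side picture put the disc about 13 mm too high. The model match and the stop height contradict that.
- **Wrist picture after release:** The model did not line up there by a few millimetres, most likely because the arm was still settling, so I did not use that picture.

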